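Tuck the matching flashing under the lapped shingle

TASK

Take the flashing whose finish matches the swatch lying on the plywood roof board and slide its free long edge in under the grey shingle, by about 25 mm along its whole length, without lifting the shingle. Finish still gripping the flashing by its rib and pressing it firmly flat on the board (about 10 N); do not let go. Leave the other flashing, the swatches, the bottle and the tape roll where they are.

Things in the scene. Friction and masses are not known exactly. Their poses are not given: they have to be found in the camera images.
- copper_flashing: copper-coloured rigid L-shaped flashing, about 0.2 kg, lying on the mat: a flat flange 85 x 120 x 4 mm with an upright rib along one long side, 8 mm thick, 120 mm long, top 36 mm above the underside. Origin: on the underside, under the middle of the rib. x points from the rib across the flange to its free long edge (81 mm from the origin; the rib spans -4 to 4 mm), y along the rib, z up
- copper_grip (a point): middle of the rib of the copper-coloured flashing, 22 mm above the underside: where to grip it, fingers closing along x
- copper_left (a point): +y corner of the free edge of the copper-coloured flashing, on the underside (x 81, y +60, z 0 mm in its frame)
- copper_right (a point): -y corner of the free edge of the copper-coloured flashing, on the underside (x 81, y -60, z 0 mm in its frame)
- copper_chip (a point): centre of the loose copper-coloured finish swatch, a flat block 40 x 40 x 10 mm; it lies either on the roof board or on the pile of white boards
- dark_flashing: dark grey metal rigid L-shaped flashing, about 0.2 kg, lying on the mat: a flat flange 85 x 120 x 4 mm with an upright rib along one long side, 8 mm thick, 120 mm long, top 36 mm above the underside. Origin: on the underside, under the middle of the rib. x points from the rib across the flange to its free long edge (81 mm from the origin; the rib spans -4 to 4 mm), y along the rib, z up
- dark_grip (a point): middle of the rib of the dark grey metal flashing, 22 mm above the underside: where to grip it, fingers closing along x
- dark_left (a point): +y corner of the free edge of the dark grey metal flashing, on the underside (x 81, y +60, z 0 mm in its frame)
- dark_right (a point): -y corner of the free edge of the dark grey metal flashing, on the underside (x 81, y -60, z 0 mm in its frame)
- dark_chip (a point): centre of the loose dark grey metal finish swatch, a flat block 40 x 40 x 10 mm; it lies either on the roof board or on the pile of white boards
- swatch_spot (a point): place for the swatch on the roof board, beside the shingle on its -y side, on the board's top face; the swatch lying there (within 15 mm) tells the finish wanted
- lap (a point): on the roof board's top face (18 mm above the table), straight under the middle of the shingle's free edge. x points in under the shingle (the way to push), y along the free edge, z up. The clear gap between board and shingle is 8 mm; a batten stops the flashing about 35 mm in. In front of the edge the board is bare for 120 mm (-x). The board turns with the scene, it is fixed to the table
- deck: plywood roof board, fixed, 230 x 260 mm, top face 18 mm above the table; origin on the table under its middle, x and y as for the lap (the lap lies at x 5, y 30 mm)
- shingle (a joint): angle (rad) of the light grey shingle, 100 x 150 x 7 mm, 0.22 kg, loosely hinged at its far edge so that its free edge can be lifted: 0 = lying down, grows as it is lifted (0.05 = edge 5 mm up). Its top is 15 mm above the board
- sample_boards: fixed pile of white boards, 150 x 200 x 18 mm, origin under its middle; carries the swatch that is not wanted
- bottle: blue drinking bottle, 66 mm wide, 210 mm tall, origin under its middle; bystander
- tape_roll: white tape roll lying flat, 72 mm wide, 18 mm high, origin under its middle; bystander
There are look-alikes about, which are no part of the job. There is more than one size of the part that bears copper_chip; the job needs the largest.

How it is judged:
On the way, in this order (a step that is already met when the one before it is completed fails the run):
1. the flashing that matches the swatch on the roof board is gripped and on its way (((horizontal distance between copper_chip and swatch_spot below 0.03 m and contact force between the fingers and copper_flashing above 2 N and distance of copper_flashing from where it was at the start of the episode above 0.03 m) or (horizontal distance between dark_chip and swatch_spot below 0.03 m and contact force between the fingers and dark_flashing above 2 N and distance of dark_flashing from where it was at the start of the episode above 0.03 m))), for 0.1 s.
2. its free edge is under the shingle by 18 mm or more at both corners, down on the board (((horizontal distance between copper_chip and swatch_spot below 0.03 m and x of copper_left in the frame of lap between 0.018 and 0.045 m and y of copper_left in the frame of lap between -0.08 and 0.08 m and z of each of copper_left, copper_right in the frame of lap below 0.004 m and x of copper_right in the frame of lap between 0.018 and 0.045 m and y of copper_right in the frame of lap between -0.08 and 0.08 m) or (horizontal distance between dark_chip and swatch_spot below 0.03 m and x of dark_left in the frame of lap between 0.018 and 0.045 m and y of dark_left in the frame of lap between -0.08 and 0.08 m and z of each of dark_left, dark_right in the frame of lap below 0.004 m and x of dark_right in the frame of lap between 0.018 and 0.045 m and y of dark_right in the frame of lap between -0.08 and 0.08 m))), for 0.1 s.
At the end, for the whole second after the job is handed in: Matching flashing gripped (over 15 N), at rest, flat within 0.05 rad, both free corners 18 to 45 mm under the shingle, within 80 mm of the lap's middle, under 4 mm above the board, pressed on it with over 5 N; shingle below 0.03 rad; all else within 20 mm of its start (((horizontal distance between copper_chip and swatch_spot below 0.03 m and x of copper_left in the frame of lap between 0.018 and 0.045 m and y of copper_left in the frame of lap between -0.08 and 0.08 m and z of each of copper_left, copper_right in the frame of lap below 0.004 m and x of copper_right in the frame of lap between 0.018 and 0.045 m and y of copper_right in the frame of lap between -0.08 and 0.08 m and angle between copper_flashing's own z axis and vertical below 0.05 rad and contact force between copper_flashing and deck above 5 N and contact force between the fingers and copper_flashing above 15 N and distance of dark_flashing from where it was at the start of the episode below 0.02 m and linear speed of copper_flashing below 0.01 m/s) or (horizontal distance between dark_chip and swatch_spot below 0.03 m and x of dark_left in the frame of lap between 0.018 and 0.045 m and y of dark_left in the frame of lap between -0.08 and 0.08 m and z of each of dark_left, dark_right in the frame of lap below 0.004 m and x of dark_right in the frame of lap between 0.018 and 0.045 m and y of dark_right in the frame of lap between -0.08 and 0.08 m and angle between dark_flashing's own z axis and vertical below 0.05 rad and contact force between dark_flashing and deck above 5 N and contact force between the fingers and dark_flashing above 15 N and distance of copper_flashing from where it was at the start of the episode below 0.02 m and linear speed of dark_flashing below 0.01 m/s)) and value of joint shingle below 0.03 rad and distance of each of copper_chip, dark_chip, bottle, tape_roll from where it was at the start of the episode below 0.02 m and angle between bottle's own z axis and vertical below 0.2 rad); the arm keeps its last pose, push and grip.
It fails at once if the shingle is lifted (free edge more than about 5 mm up) (value of joint shingle above 0.05 rad).
It fails at once if the flashing that is not wanted is moved more than 20 mm ((horizontal distance between copper_chip and swatch_spot below 0.03 m and distance of dark_flashing from where it was at the start of the episode above 0.02 m) or (horizontal distance between dark_chip and swatch_spot below 0.03 m and distance of copper_flashing from where it was at the start of the episode above 0.02 m)).
It fails at once if a swatch, the bottle or the tape roll is moved more than 20 mm (distance of any of copper_chip, dark_chip, bottle, tape_roll from where it was at the start of the episode above 0.02 m).
It also fails if it takes over 38 s, if anything falls off the work surface, if the arm or the gripper's body presses on something with over 40 N, if the wrist force passes 120 N, or if a joint passes its speed limit or range.

ROBOT

A 6-joint arm with a two-finger parallel gripper is mounted at the origin on the work surface. World frame = base frame: x ahead of the robot, y to its left, z up, the work surface at z = 0. Lengths are in m, angles in rad, forces in N, time in s.
With the tool pointing down it reaches from about 0.35 to 0.775 m from the base axis. Payload 7.3 kg.
Tool frame: the origin (TCP) lies midway between the tips of the shut fingers; the grasp point (between the pads) lies 19 mm behind it (robot.grip_depth is the z of the grasp point in the tool frame, in m); z points along the fingers, y is the line along which they close (so a half turn about z gives the same grasp; the last joint's range is limited). The gripper opens to 92 mm and grips with 3 to 60 N. Pads are 19 mm wide; open, the fingers measure 130 mm over their backs; the gripper's body (75 mm by 190 mm) begins 47 mm behind the grasp point.
Start: joints at [1.05, 0.342, 1.524, -0, 1.275, -0.146], TCP at [0.192, 0.489, 0.227] pointing down, gripper open.
Joint ranges: [-2.53, 2.53], [-0.77, 2.02], [0.04, 2.7], [-1, 4.14], [0.28, 2.66], [-3.11, 3.11]. Speed limits (rad/s): [2.57, 2.57, 3.14, 3.14, 3.14, 3.14].

INTERFACE

Orientations are given as [roll, pitch, yaw] about the fixed x, y, z axes, in that order (R = Rz(yaw) Ry(pitch) Rx(roll)).
In Python, from cell import robot, viewer gives the robot as it stands.
- The arm moves only by the tool step_arm, never from a script. Its argument "increments" is a list of rows, each an object with "delta_pos": the shift along the tool's x, y, z in cm, a list of three; "dr": the turn, a rotation vector about the tool's x, y, z in degrees, a list of three; "fingers": the closure, from -1 (fully open) to 1 (shut), so that 0 is half open. In form: [{"delta_pos": [tx, ty, tz], "dr": [wx, wy, wz], "fingers": fingers}, ...]. A call has exactly 5 rows; each row is the pose to reach, as a shift and turn from the pose commanded when the call began, along the tool's axes at that moment; what a row does not reach only later rows make up. A row lasts 1/8 s, in which the tool goes at most 62.5 mm and 10.7 degrees, less where a joint would pass 70% of its speed; a pose out of reach is approached as far as the arm can. A call with a gripper value outside its range is refused whole. The fingers move at their own pace and stop on an object; "newtons" is the grip in N (left out, the last holds). Time passes only in rows, so rows that repeat a pose let the fingers close, or fill a call up. It gives the time, the measured TCP pose, the force, the opening and the grip force at its end, in the units of the state.
- robot.observe(): the state, without advancing time (a new reading comes with each control period).
- viewer.read_camera(name): name is "scene" or "top" or "wrist"; returns the picture (420x560x3 uint8, red, green, blue); there is no depth.
- viewer.camera_params(name): a dict with "K" (3x3 intrinsics, pixels), "k1" (the pictures are not rectified: a ray, as slopes to the right and down, at radius r is drawn at 1 + k1 r^2 times it, then the intrinsics apply), "T" (4x4, takes a point from camera to world coordinates). Camera axes: x right, y down, z forward; pixel columns grow to the right and rows downward; lengths in m; the calibration is good to about 2 mm. A picture is of the moment at which its call begins: read the wrist's pose just before it. camera_params takes no time and is no camera call; for the wrist camera it gives the pose at the moment of the call.
- robot.hand_in(): hands the job in; it is judged then, once.
The state is a dict: "time": time; "qpos": joint angles; "qvel": joint speeds; "joint_efforts": joint torques, N m; "tool_pos": TCP position; "tool_rot": TCP orientation; "contact_force": force on the tool from outside, world axes, zero at the start; "torque": the same for the moment, N m; "opening": finger opening in m; "grip_force": force on a finger pad.
Only numpy, scipy, OpenCV 4.12 (cv2) and the standard library are available. Lean on these libraries where they do the work, as an engineer would, in place of code of your own. Each camera call takes 0.05 s, during which the arm holds its last target. There are 200 camera calls.

## Working session

There is one attempt and no reset: what is moved stays moved. The work goes in short steps, Python scripts to look and compute and a tool call to move; the robot and the scene stay as the last step left them, time stands still between calls to the robot, and variables do not carry over. Pictures are saved under pics/ and viewed, at most 10 in all, crops included, and the job is handed in when it is done.

Besides the shell and the picture viewer there is one more tool, called after "Request:" as name(argument=value, ...), one argument or row to a line, values as JSON. step_arm: Moves the arm, as the interface text tells. Its arguments: {"type":"object","properties":{"increments":{"type":"array"},"newtons":{"type":"number"}},"required":["increments"]}

```bash
mkdir -p pics
cat > h.py <<'E'
import numpy as np,cv2
from cell import robot,viewer
def save(n,f):
    p=viewer.camera_params(n); im=viewer.read_camera(n)
    cv2.imwrite(f,im[:,:,::-1]); np.savez(f+'.npz',**{k:np.array(v) for k,v in p.items()}); return im
def w(f,uv,z):
    p=np.load(f+'.npz'); K,T,k1=p['K'],p['T'],float(p['k1'])
    d=np.array([(uv[0]-K[0,2])/K[0,0],(uv[1]-K[1,2])/K[1,1]])
    s=d.copy()
    for _ in range(20): s=d/(1+k1*(s@s))
    r=T[:3,:3]@np.array([*s,1]); return T[:3,3]+r*(z-T[2,3])/r[2]
def px(f,P):
    p=np.load(f+'.npz'); K,T,k1=p['K'],p['T'],float(p['k1'])
    c=T[:3,:3].T@(np.array(P)-T[:3,3]); s=c[:2]/c[2]; s=s*(1+k1*(s@s)); return s*[K[0,0],K[1,1]]+K[:2,2]
E
python3 - <<'E'
from h import *
for n in('top','scene'): save(n,f'pics/{n}1.png')
im=cv2.imread('pics/top1.png'); cv2.imwrite('pics/top1b.png',cv2.resize(im,(800,600),interpolation=cv2.INTER_CUBIC))
print(robot.observe())
E
```

```text
{'time': 0.1, 'qpos': array([ 1.05000079e+00,  3.42653577e-01,  1.52494509e+00, -2.62136868e-05,
        1.27538300e+00, -1.46002427e-01]), 'qvel': array([-0.00091616, -0.00023089, -0.00302371, -0.00023461,  0.00148954,
       -0.00017887]), 'joint_efforts': array([ 5.18627203e-04, -4.32007778e+01, -2.44691348e+01,  7.18602701e-02,
        5.26497304e-02, -3.89400998e-05]), 'tool_pos': array([0.19199374, 0.48823633, 0.22610594]), 'tool_rot': array([-3.14021478e+00, -1.77277818e-04,  2.76680707e+00]), 'contact_force': array([ 0.21738441, -0.42465728,  0.53664823]), 'torque': array([-0.02662021,  0.05855102,  0.01026036]), 'grip_force': 0.0, 'opening': 0.09244614847769381}
```

View pics/top1b.png

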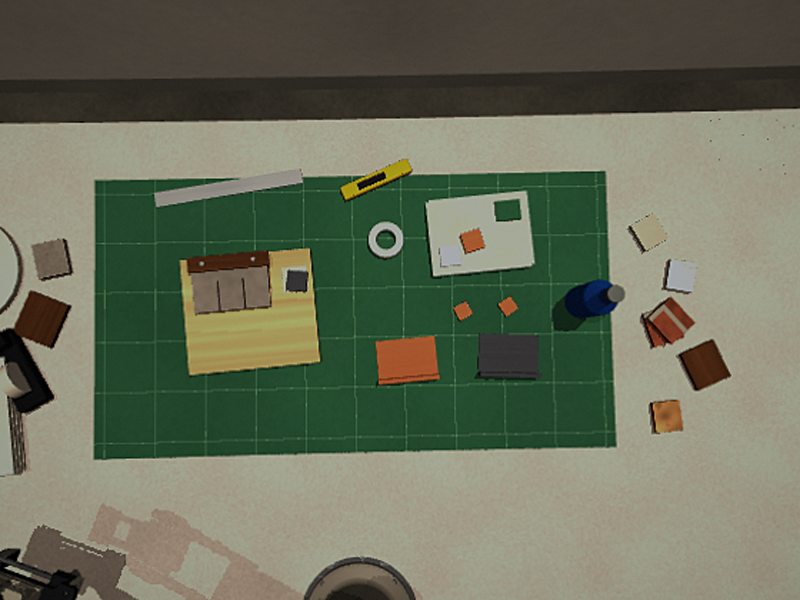

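View pics/scene1.png

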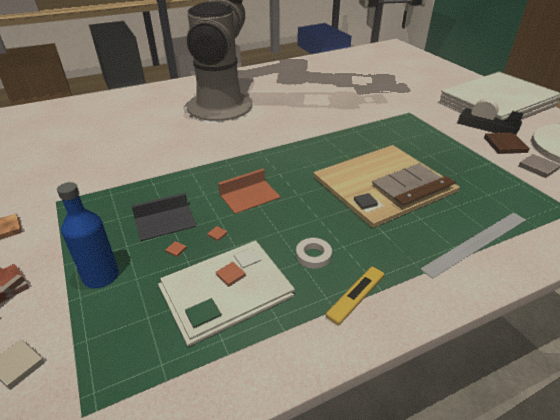

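The swatch on the board (800-px top view, about (296,281)) is dark grey, so the dark flashing at about (508,356) is wanted. Its rib is on the robot side. I'll enlarge both regions.

Run:
```python
import cv2,numpy as np
im=cv2.imread('pics/top1.png')
a=cv2.resize(im[165:275,120:230],(600,600),interpolation=cv2.INTER_CUBIC)[:, :]
b=cv2.resize(im[225:275,325:385],(480,400),interpolation=cv2.INTER_CUBIC)
a=cv2.resize(a,(440,440)); o=np.zeros((440,800,3),'uint8'); o[:,:440]=a; o[:300,440:800]=cv2.resize(b,(360,300)); cv2.imwrite('pics/c.png',cv2.convertScaleAbs(o,alpha=1.6,beta=20))
```

```text
(no output)
```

View pics/c.png

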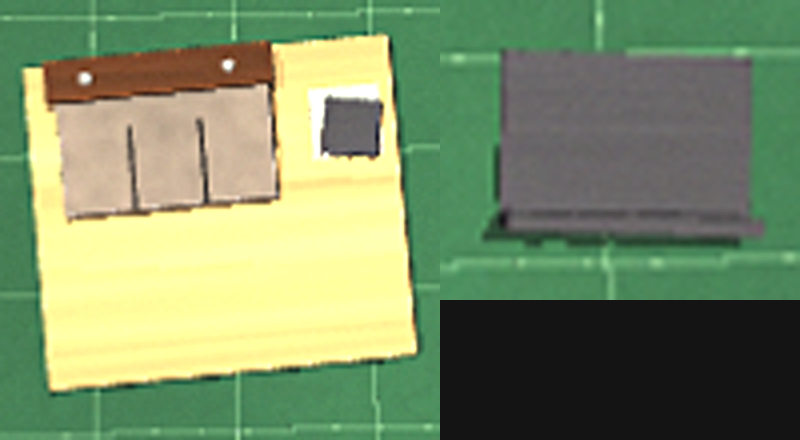

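The crops show the deck corners at TL(24,68), TR(388,36), BR(417,352), BL(50,390). The shingle's free edge runs (68,218)-(280,200). The dark flange's far edge runs (503,50)-(750,58), with the rib along the bottom.

Run:
```python
from h import *
f='pics/top1.png'
L=lambda u,v,z:w(f,(120+u/4-.375,165+v/4-.375),z)
R=lambda u,v,z:w(f,(325+(u-440)/6-.42,225+v/6-.42),z)
c=[L(*p,.018) for p in((24,68),(388,36),(417,352),(50,390))]
print('deck',np.round(c,4).tolist())
m=np.mean(c,0); ex=(c[0]+c[1]-c[2]-c[3])[:2]; ey=(c[0]+c[3]-c[1]-c[2])[:2]
yaw=np.arctan2(ex[1],ex[0]); yaw2=np.arctan2(-ey[0],ey[1]); print('yaw',yaw,yaw2,np.linalg.norm(ex)/2,np.linalg.norm(ey)/2,m)
y=(yaw+yaw2)/2;Rm=np.array([[np.cos(y),-np.sin(y)],[np.sin(y),np.cos(y)]])
print('lap',m[:2]+Rm@[.005,.03])
s=[L(68,218,.033),L(280,200,.033)]; print('shingle',s,np.mean(s,0),np.arctan2(-(s[0]-s[1])[0],(s[0]-s[1])[1]))
q=[R(503,50,.004),R(750,58,.004)]; print('free',q,np.mean(q,0),np.linalg.norm(q[0]-q[1]),np.arctan2(-(q[0]-q[1])[0],(q[0]-q[1])[1]))
n=(q[0]-q[1])[:2];n/=np.linalg.norm(n);ex=np.array([n[1],-n[0]]);print('origin',np.mean(q,0)[:2]-.081*ex)
o=robot.observe();print(o['tool_pos'],o['tool_rot'])
p=viewer.camera_params('wrist');print(p['T'])
```

```text
deck [[0.714, 0.3446, 0.018], [0.7319, 0.0856, 0.018], [0.5055, 0.0684, 0.018], [0.4848, 0.3273, 0.018]]
yaw 0.07560906893663052 0.07436237108931817 0.2284387780358823 0.2596765507910748 [0.60905451 0.20650139 0.018     ]
lap [0.611793   0.23679166]
shingle [array([0.60536797, 0.30952601, 0.033     ]), array([0.61482337, 0.16128881, 0.033     ])] [0.61009567 0.23540741 0.033     ] 0.06369932971605079
free [array([ 0.55470496, -0.25139843,  0.004     ]), array([ 0.54827662, -0.37004364,  0.004     ])] [ 0.55149079 -0.31072103  0.004     ] 0.11881922840927815 -0.05412833921255713
origin [ 0.47060942 -0.30633878]
[0.19199374 0.48823633 0.22610594] [-3.14021478e+00 -1.77277818e-04  2.76680707e+00]
[[ 3.64889522e-01  8.97917753e-01  2.46169344e-01  1.25948944e-01]
 [ 9.31050445e-01 -3.51665764e-01 -9.73460758e-02  5.13887986e-01]
 [-8.39439253e-04  2.64716640e-01 -9.64325876e-01  3.84686198e-01]
 [ 0.00000000e+00  0.00000000e+00  0.00000000e+00  1.00000000e+00]]
```

```bash
cat >> h.py <<'E'
from scipy.spatial.transform import Rotation as Ro
def go(xyz,yaw):
    o=robot.observe(); R=Ro.from_euler('xyz',o['tool_rot']); G=Ro.from_euler('xyz',[np.pi,0,yaw])
    print('delta cm',np.round(R.inv().apply(np.array(xyz)-o['tool_pos'])*100,2),'dr deg',np.round((R.inv()*G).as_rotvec(degrees=True),2),'t',o['time'])
E
python3 -c "
from h import *
go([.44,.2,.226],1.9)"
```

```text
delta cm [-3.363e+01 -1.774e+01  3.000e-02] dr deg [-8.000e-02  2.000e-02  4.966e+01] t 0.1
```

Request:
step_arm(
  increments=[
    {"delta_pos": [-5, -2.6, 0], "dr": [0, 0, 10], "fingers": -1},
    {"delta_pos": [-10, -5.2, 0], "dr": [0, 0, 20], "fingers": -1},
    {"delta_pos": [-15.5, -8, 0], "dr": [0, 0, 30], "fingers": -1},
    {"delta_pos": [-21, -11, 0], "dr": [0, 0, 40], "fingers": -1},
    {"delta_pos": [-26, -13.7, 0], "dr": [0, 0, 50], "fingers": -1},
  ],
)

```text
time: 0.72
tool_pos: [0.3849, 0.2641, 0.2266]
tool_rot: [-3.141, -0.0, 1.888]
contact_force: [0.8, 0.4, 0.6]
opening: 0.0917
grip_force: 0.0
```

```bash
python3 -c "
from h import *
o=robot.observe();print(o['tool_pos'],o['tool_rot'])
go([.471,-.306,.2],1.517)"
```

```text
[0.38491922 0.2640939  0.22655244] [-3.14140265e+00 -9.86668498e-06  1.88807200e+00]
delta cm [-56.85  -9.61   2.66] dr deg [-1.000e-02  0.000e+00  2.126e+01] t 0.725
```

Request:
step_arm(
  increments=[
    {"delta_pos": [-6, -1, 0.2], "dr": [0, 0, 4.2], "fingers": -1},
    {"delta_pos": [-12, -2, 0.5], "dr": [0, 0, 8.5], "fingers": -1},
    {"delta_pos": [-18, -3, 0.8], "dr": [0, 0, 13], "fingers": -1},
    {"delta_pos": [-24, -4, 1], "dr": [0, 0, 17], "fingers": -1},
    {"delta_pos": [-30, -5, 1.3], "dr": [0, 0, 21.3], "fingers": -1},
  ],
)

```text
time: 1.35
tool_pos: [0.4318, -0.0364, 0.2136]
tool_rot: [3.141, -0.0, 1.52]
contact_force: [-0.3, 0.2, -0.1]
opening: 0.0914
grip_force: 0.0
```

```bash
python3 -c "
from h import *
o=robot.observe();print(o['tool_pos'],o['tool_rot'])
go([.471,-.296,.2],1.517)"
```

```text
[ 0.43179278 -0.0363659   0.21362116] [ 3.14136280e+00 -2.04321403e-04  1.51990893e+00]
delta cm [-25.73   5.24   1.36] dr deg [ 0.01 -0.01  0.17] t 1.35
```

Request:
step_arm(
  increments=[
    {"delta_pos": [-6, 1.2, 0.3], "dr": [0, 0, 0], "fingers": -1},
    {"delta_pos": [-12, 2.4, 0.6], "dr": [0, 0, 0], "fingers": -1},
    {"delta_pos": [-18, 3.6, 0.9], "dr": [0, 0, 0], "fingers": -1},
    {"delta_pos": [-24, 4.8, 1.2], "dr": [0, 0, 0], "fingers": -1},
    {"delta_pos": [-25.7, 5.2, 1.4], "dr": [0, 0, 0.2], "fingers": -1},
  ],
)

```text
time: 1.98
tool_pos: [0.471, -0.2968, 0.1987]
tool_rot: [-3.141, -0.0, 1.515]
contact_force: [-0.2, 1.4, -0.5]
opening: 0.0921
grip_force: 0.0
```

```bash
python3 -c "
from h import *
save('wrist','pics/w0.png'); im=save('wrist','pics/w1.png')
cv2.imwrite('pics/w1b.png',cv2.convertScaleAbs(cv2.resize(im[:,:,::-1],(800,600),interpolation=cv2.INTER_CUBIC),alpha=1.7,beta=15))
o=robot.observe();print(o['tool_pos'],o['tool_rot'])"
```

```text
[ 0.47098946 -0.29470399  0.19862942] [-3.14028680e+00 -1.13344662e-03  1.51658222e+00]
```

View pics/w1b.png

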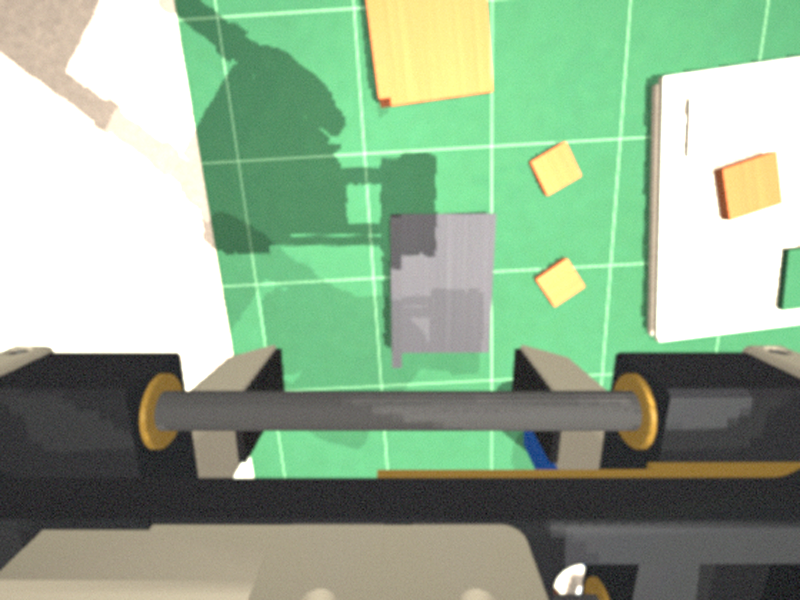

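The wrist view shows the dark flashing with free-edge corners at (494,213) and (489,352). The outer rib top edge runs (390,213) to (392,366). I'll check this against the top-camera estimate.

```bash
python3 -c "
from h import *
f='pics/w1.png'
W=lambda u,v,z:np.round(w(f,((u+.5)*.7-.5,(v+.5)*.7-.5),z),4)
print('free',W(494,213,.004),W(489,352,.004));print('rib outer top',W(390,213,.036),W(392,366,.036),'inner',W(401,366,.036))
p=np.array([.4706,-.3063]);e=np.array([np.cos(-.054),np.sin(-.054)]);n=np.array([-e[1],e[0]])
for x,y,z in((81,60,4),(81,-60,4),(-4,60,36),(-4,-60,36)):
  q=p+x/1e3*e+y/1e3*n; print(px(f,[*q,z/1e3])/.7)
"
```

```text
free [ 0.5517 -0.2516  0.004 ] [ 0.5479 -0.3717  0.004 ]
rib outer top [ 0.4684 -0.2452  0.036 ] [ 0.4629 -0.3665  0.036 ] inner [ 0.4702 -0.3669  0.036 ]
[497.54619072 211.56313345]
[489.16228732 350.54005163]
[391.77306188 214.04601039]
[392.30270581 365.18834169]
```

```bash
python3 -c "
from h import *
go([.470,-.307,.008],1.524)"
```

```text
delta cm [-1.250e+00 -1.000e-02  1.906e+01] dr deg [-0.07 -0.07 -0.42] t 2.075
```

Request:
step_arm(
  increments=[
    {"delta_pos": [-1.1, 0, 5], "dr": [0, 0, -0.4], "fingers": -1},
    {"delta_pos": [-1.1, 0, 10], "dr": [0, 0, -0.4], "fingers": -1},
    {"delta_pos": [-1.1, 0, 14], "dr": [0, 0, -0.4], "fingers": -1},
    {"delta_pos": [-1.1, 0, 17], "dr": [0, 0, -0.4], "fingers": -1},
    {"delta_pos": [-1.1, 0, 18], "dr": [0, 0, -0.4], "fingers": -1},
  ],
)

```text
time: 2.7
tool_pos: [0.4701, -0.302, 0.0184]
tool_rot: [-3.139, -0.003, 1.528]
contact_force: [-0.1, -0.1, -0.0]
opening: 0.0915
grip_force: 0.0
```

```bash
python3 -c "
from h import *
for i in range(3): print(robot.observe()['tool_pos'])
go([.470,-.307,.008],1.524)"
```

```text
[ 0.47012204 -0.30201111  0.01840794]
[ 0.47012204 -0.30201111  0.01840794]
[ 0.47012204 -0.30201111  0.01840794]
delta cm [-0.5   0.01  1.04] dr deg [-0.16 -0.15  0.21] t 2.7
```

Request:
step_arm(
  increments=[
    {"delta_pos": [-0.2, 0, 0.5], "dr": [0, 0, 0], "fingers": -1},
    {"delta_pos": [-0.2, 0, 1.0], "dr": [0, 0, 0], "fingers": -1},
    {"delta_pos": [-0.2, 0, 1.0], "dr": [0, 0, 0], "fingers": -1},
    {"delta_pos": [-0.2, 0, 1.0], "dr": [0, 0, 0], "fingers": 0.4},
    {"delta_pos": [-0.2, 0, 1.0], "dr": [0, 0, 0], "fingers": 0.6},
  ],
  newtons=45,
)

```text
time: 3.32
tool_pos: [0.4709, -0.3068, 0.0101]
tool_rot: [3.141, 0.0, 1.526]
contact_force: [0.1, -0.1, -1.1]
opening: 0.0764
grip_force: 0.0
```

Request:
step_arm(
  increments=[
    {"delta_pos": [0, 0, 0], "dr": [0, 0, 0], "fingers": 1},
    {"delta_pos": [0, 0, 0], "dr": [0, 0, 0], "fingers": 1},
    {"delta_pos": [0, 0, 0], "dr": [0, 0, 0], "fingers": 1},
    {"delta_pos": [0, 0, 0], "dr": [0, 0, 0], "fingers": 1},
    {"delta_pos": [0, 0, 0], "dr": [0, 0, 0], "fingers": 1},
  ],
)

```text
time: 3.95
tool_pos: [0.4707, -0.3066, 0.0097]
tool_rot: [3.142, -0.0, 1.526]
contact_force: [0.1, 0.6, -0.3]
opening: 0.0267
grip_force: 0.0
```

Request:
step_arm(
  increments=[
    {"delta_pos": [0, 0, 0], "dr": [0, 0, 0], "fingers": 1},
    {"delta_pos": [0, 0, 0], "dr": [0, 0, 0], "fingers": 1},
    {"delta_pos": [0, 0, 0], "dr": [0, 0, 0], "fingers": 1},
    {"delta_pos": [0, 0, 0], "dr": [0, 0, 0], "fingers": 1},
    {"delta_pos": [0, 0, 0], "dr": [0, 0, 0], "fingers": 1},
  ],
)

```text
time: 4.58
tool_pos: [0.4706, -0.3066, 0.0097]
tool_rot: [-3.141, -0.0, 1.526]
contact_force: [-0.5, 0.0, 0.2]
opening: 0.0076
grip_force: 45.0
```

Request:
step_arm(
  increments=[
    {"delta_pos": [0, 0, -1], "dr": [0, 0, 0], "fingers": 1},
    {"delta_pos": [0, 0, -3], "dr": [0, 0, 0], "fingers": 1},
    {"delta_pos": [0, 0, -6], "dr": [0, 0, 0], "fingers": 1},
    {"delta_pos": [0, 0, -9], "dr": [0, 0, 0], "fingers": 1},
    {"delta_pos": [0, 0, -11], "dr": [0, 0, 0], "fingers": 1},
  ],
)

```text
time: 5.2
tool_pos: [0.4712, -0.3068, 0.1217]
tool_rot: [3.14, 0.001, 1.526]
contact_force: [-0.3, 0.1, -2.3]
opening: 0.0074
grip_force: 45.0
```

```bash
python3 -c "
from h import *
go([.500,.228,.12],1.643)"
```

```text
delta cm [53.56  0.49  0.11] dr deg [ 0.09  0.07 -6.7 ] t 5.2
```

Request:
step_arm(
  increments=[
    {"delta_pos": [4, 0, 0], "dr": [0, 0, -0.8], "fingers": 1},
    {"delta_pos": [9, 0, 0], "dr": [0, 0, -1.6], "fingers": 1},
    {"delta_pos": [14, 0, 0], "dr": [0, 0, -2.4], "fingers": 1},
    {"delta_pos": [19, 0, 0], "dr": [0, 0, -3], "fingers": 1},
    {"delta_pos": [24, 0, 0], "dr": [0, 0, -3.5], "fingers": 1},
  ],
)

```text
time: 5.82
tool_pos: [0.4815, -0.0652, 0.1203]
tool_rot: [3.141, -0.0, 1.587]
contact_force: [1.0, -0.0, -1.3]
opening: 0.0078
grip_force: 45.0
```

```bash
python3 -c "
from h import *
go([.500,.228,.12],1.643)"
```

```text
delta cm [29.29  2.33  0.03] dr deg [ 0.05  0.   -3.2 ] t 5.825
```

Request:
step_arm(
  increments=[
    {"delta_pos": [6, 0.5, 0], "dr": [0, 0, -0.8], "fingers": 1},
    {"delta_pos": [12, 1, 0], "dr": [0, 0, -1.6], "fingers": 1},
    {"delta_pos": [18, 1.5, 0], "dr": [0, 0, -2.4], "fingers": 1},
    {"delta_pos": [24, 2, 0], "dr": [0, 0, -3.2], "fingers": 1},
    {"delta_pos": [29.2, 2.3, 0], "dr": [0, 0, -3.2], "fingers": 1},
  ],
)

```text
time: 6.45
tool_pos: [0.4997, 0.2279, 0.1203]
tool_rot: [3.141, -0.0, 1.644]
contact_force: [0.9, 0.4, -2.6]
opening: 0.0076
grip_force: 45.0
```

Request:
step_arm(
  increments=[
    {"delta_pos": [0, 0, 1.5], "dr": [0, 0, 0], "fingers": 1},
    {"delta_pos": [0, 0, 3], "dr": [0, 0, 0], "fingers": 1},
    {"delta_pos": [0, 0, 4.5], "dr": [0, 0, 0], "fingers": 1},
    {"delta_pos": [0, 0, 6], "dr": [0, 0, 0], "fingers": 1},
    {"delta_pos": [0, 0, 6], "dr": [0, 0, 0], "fingers": 1},
  ],
)

```text
time: 7.08
tool_pos: [0.499, 0.2245, 0.0583]
tool_rot: [-3.139, 0.001, 1.642]
contact_force: [-0.0, 0.3, -1.4]
opening: 0.0077
grip_force: 45.0
```

```bash
python3 -c "
from h import *
go([.500,.228,.029],1.643)
for n in('top','scene','wrist'): save(n,f'pics/{n}2.png')
a=cv2.imread('pics/top2.png')[160:280,110:240]; b=cv2.imread('pics/wrist2.png')
a=cv2.resize(a,(390,360),interpolation=cv2.INTER_CUBIC); b=cv2.resize(b[:,:],(400,300))
im=cv2.imread('pics/wrist2.png'); cv2.imwrite('pics/w2b.png',cv2.convertScaleAbs(cv2.resize(im,(800,600),interpolation=cv2.INTER_CUBIC),alpha=1.5,beta=15))
print(robot.observe()['tool_pos'])
"
```

```text
delta cm [0.35 0.13 2.92] dr deg [-0.17  0.03 -0.08] t 7.075
[0.500255   0.22530888 0.06010354]
```

View pics/w2b.png

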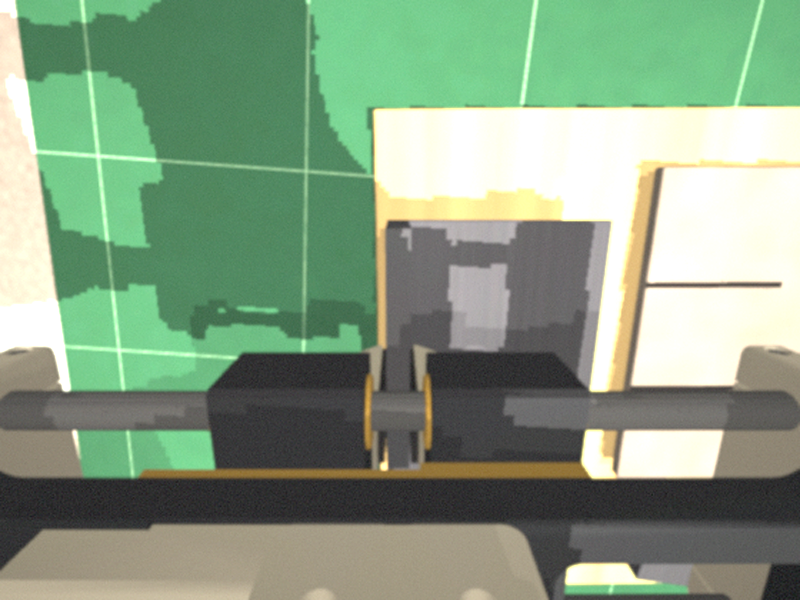

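The wrist view shows the flashing held level over the board. Its free edge runs (610,221) to about (594,350), and the shingle's front top edge runs (660,168) to (632,387).

```bash
python3 -c "
from h import *
f='pics/wrist2.png'
W=lambda u,v,z:w(f,((u+.5)*.7-.5,(v+.5)*.7-.5),z)
a,b=W(660,168,.033),W(632,387,.033);print('sh',a,b,np.arctan2(-(b-a)[0],(b-a)[1]))
a,b=W(610,221,.0543),W(594,350,.0543);print('fl',a,b,np.arctan2(-(b-a)[0],(b-a)[1]))
a,b=W(374,110,.018),W(378,222,.018);print('deck near edge',a,b)
print(W(374,110,.018))
print('pred fl edge', px(f,[.5+.0808-.0602*.0722,.2255+.0058+.06,.0543])/.7,px(f,[.5+.0808+.06*.0722,.2255+.0058-.06,.0543])/.7)
for y in(.075,-.075): print('pred shingle', px(f,[.6105-.074*y,.236+y,.033])/.7)
"
```

```text
sh [0.60287864 0.3106708  0.033     ] [0.61279914 0.2118574  0.033     ] -3.0415316561729977
fl [0.57603765 0.28867677 0.0543    ] [0.58006419 0.23675123 0.0543    ] -3.0642030968124696
deck near edge [0.48262742 0.32642699 0.018     ] [0.4872373  0.27893163 0.018     ]
[0.48262742 0.32642699 0.018     ]
pred fl edge [612.28371422 213.81019264] [576.69338166 486.04949708]
pred shingle [664.88651979 167.34350156]
pred shingle [616.25075768 478.56019803]
```

Request:
step_arm(
  increments=[
    {"delta_pos": [0.3, 0.1, 0.8], "dr": [0, 0, -0.2], "fingers": 1},
    {"delta_pos": [0.3, 0.1, 1.6], "dr": [0, 0, -0.2], "fingers": 1},
    {"delta_pos": [0.3, 0.1, 2.3], "dr": [0, 0, -0.2], "fingers": 1},
    {"delta_pos": [0.3, 0.1, 2.8], "dr": [0, 0, -0.2], "fingers": 1},
    {"delta_pos": [0.3, 0.1, 2.8], "dr": [0, 0, -0.2], "fingers": 1},
  ],
)

```text
time: 7.85
tool_pos: [0.5003, 0.2284, 0.0312]
tool_rot: [-3.141, 0.0, 1.646]
contact_force: [-0.1, -1.0, -2.3]
opening: 0.0078
grip_force: 45.0
```

Request:
step_arm(
  increments=[
    {"delta_pos": [0, 0, 0.1], "dr": [0, 0, 0], "fingers": 1},
    {"delta_pos": [0, 0, 0.2], "dr": [0, 0, 0], "fingers": 1},
    {"delta_pos": [0, 0, 0.2], "dr": [0, 0, 0], "fingers": 1},
    {"delta_pos": [0, 0, 0.2], "dr": [0, 0, 0], "fingers": 1},
    {"delta_pos": [0, 0, 0.2], "dr": [0, 0, 0], "fingers": 1},
  ],
)

```text
time: 8.48
tool_pos: [0.5006, 0.2286, 0.0298]
tool_rot: [3.141, -0.0, 1.646]
contact_force: [0.0, 0.4, -2.3]
opening: 0.008
grip_force: 45.0
```

Request:
step_arm(
  increments=[
    {"delta_pos": [0, 0, 0.05], "dr": [0, 0, 0], "fingers": 1},
    {"delta_pos": [0, 0, 0.1], "dr": [0, 0, 0], "fingers": 1},
    {"delta_pos": [0, 0, 0.15], "dr": [0, 0, 0], "fingers": 1},
    {"delta_pos": [0, 0, 0.2], "dr": [0, 0, 0], "fingers": 1},
    {"delta_pos": [0, 0, 0.2], "dr": [0, 0, 0], "fingers": 1},
  ],
)

```text
time: 9.1
tool_pos: [0.5006, 0.2285, 0.0277]
tool_rot: [3.142, -0.0, 1.646]
contact_force: [0.1, -0.1, -2.2]
opening: 0.0079
grip_force: 45.0
```

Request:
step_arm(
  increments=[
    {"delta_pos": [0, 0, 0.03], "dr": [0, 0, 0], "fingers": 1},
    {"delta_pos": [0, 0, 0.06], "dr": [0, 0, 0], "fingers": 1},
    {"delta_pos": [0, 0, 0.09], "dr": [0, 0, 0], "fingers": 1},
    {"delta_pos": [0, 0, 0.1], "dr": [0, 0, 0], "fingers": 1},
    {"delta_pos": [0, 0, 0.1], "dr": [0, 0, 0], "fingers": 1},
  ],
)

```text
time: 9.72
tool_pos: [0.5006, 0.2285, 0.0276]
tool_rot: [3.141, -0.0, 1.646]
contact_force: [-2.5, -0.8, 6.9]
opening: 0.0074
grip_force: 45.0
```

Request:
step_arm(
  increments=[
    {"delta_pos": [0, 0, -0.08], "dr": [0, 0, 0], "fingers": 1},
    {"delta_pos": [0, 0.8, -0.08], "dr": [0, 0, 0], "fingers": 1},
    {"delta_pos": [0, 1.6, -0.08], "dr": [0, 0, 0], "fingers": 1},
    {"delta_pos": [0, 2.2, -0.08], "dr": [0, 0, 0], "fingers": 1},
    {"delta_pos": [0, 2.5, -0.08], "dr": [0, 0, 0], "fingers": 1},
  ],
)

```text
time: 10.35
tool_pos: [0.5257, 0.2305, 0.0276]
tool_rot: [-3.141, -0.0, 1.646]
contact_force: [-6.1, -0.1, 6.5]
opening: 0.0076
grip_force: 45.0
```

```bash
python3 -c "
from h import *
for n in('scene','wrist'): save(n,f'pics/{n}3.png')
b=cv2.resize(cv2.imread('pics/scene3.png')[140:220,300:480],(800,356),interpolation=cv2.INTER_CUBIC)
a=cv2.resize(cv2.imread('pics/wrist3.png')[100:270,240:480],(800,567),interpolation=cv2.INTER_CUBIC)
a=cv2.resize(a,(339,240)); o=np.zeros((600,800,3),'uint8'); o[:356]=b; o[356:596,:339]=a
cv2.imwrite('pics/c3.png',cv2.convertScaleAbs(o,alpha=1.5,beta=15))
print(robot.observe()['tool_pos'])
"
```

```text
[0.52612588 0.23049504 0.0276669 ]
```

View pics/c3.png

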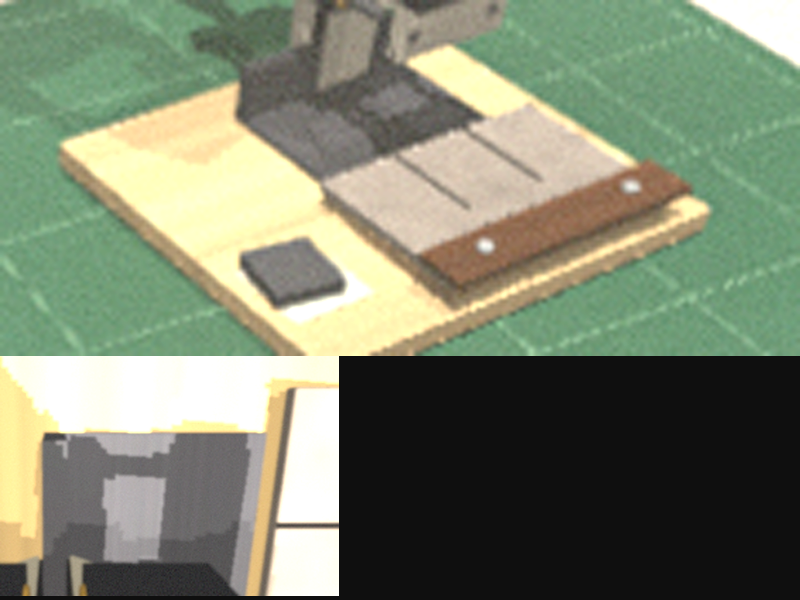

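The flashing lies flat on the board, with its free edge a few mm short of the shingle and parallel to it. Continuing.

Request:
step_arm(
  increments=[
    {"delta_pos": [0, 0.3, -0.02], "dr": [0, 0, 0], "fingers": 1},
    {"delta_pos": [0, 0.6, -0.02], "dr": [0, 0, 0], "fingers": 1},
    {"delta_pos": [0, 0.9, -0.02], "dr": [0, 0, 0], "fingers": 1},
    {"delta_pos": [0, 1.2, -0.02], "dr": [0, 0, 0], "fingers": 1},
    {"delta_pos": [0, 1.5, -0.02], "dr": [0, 0, 0], "fingers": 1},
  ],
)

```text
time: 11.08
tool_pos: [0.5407, 0.2316, 0.0277]
tool_rot: [3.142, -0.0, 1.646]
contact_force: [-3.1, 0.3, 2.6]
opening: 0.0077
grip_force: 45.0
```

Request:
step_arm(
  increments=[
    {"delta_pos": [0, 0.4, 0], "dr": [0, 0, 0], "fingers": 1},
    {"delta_pos": [0, 0.8, 0], "dr": [0, 0, 0], "fingers": 1},
    {"delta_pos": [0, 1.2, 0], "dr": [0, 0, 0], "fingers": 1},
    {"delta_pos": [0, 1.4, 0], "dr": [0, 0, 0], "fingers": 1},
    {"delta_pos": [0, 1.4, 0], "dr": [0, 0, 0], "fingers": 1},
  ],
)

```text
time: 11.7
tool_pos: [0.5549, 0.2326, 0.0277]
tool_rot: [3.141, -0.0, 1.646]
contact_force: [0.0, -0.1, 0.7]
opening: 0.0078
grip_force: 45.0
```

```bash
python3 -c "
from h import *
for n in('scene','wrist'): save(n,f'pics/{n}4.png')
b=cv2.resize(cv2.imread('pics/scene4.png')[140:220,300:480],(800,356),interpolation=cv2.INTER_CUBIC)
a=cv2.resize(cv2.imread('pics/wrist4.png')[100:270,240:480],(339,240),interpolation=cv2.INTER_CUBIC)
o=np.zeros((600,800,3),'uint8'); o[:356]=b; o[356:596,:339]=a
cv2.imwrite('pics/c4.png',cv2.convertScaleAbs(o,alpha=1.5,beta=15))
print(robot.observe()['tool_pos'],robot.observe()['contact_force'])
"
```

```text
[0.55492686 0.2326225  0.02768606] [ 0.43859405  0.03446807 -0.4623235 ]
```

View pics/c4.png

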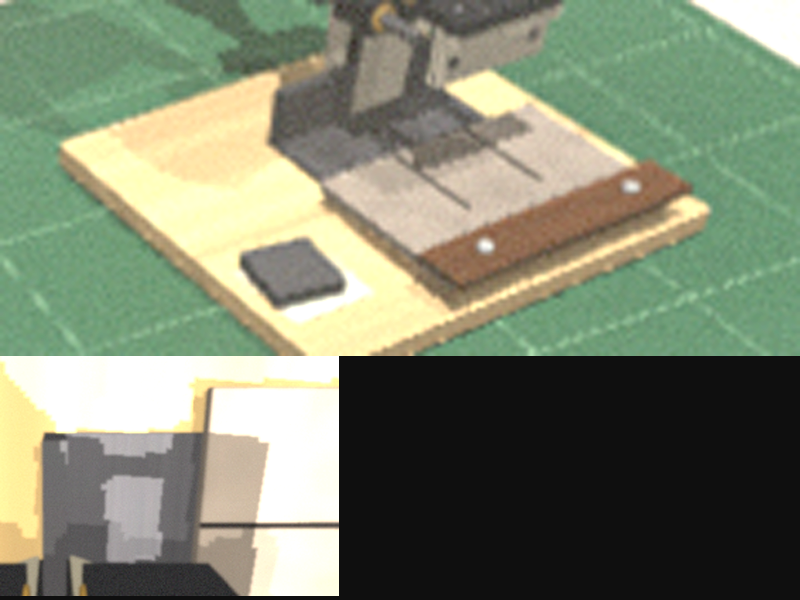

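The flashing is under the shingle by about 25 mm, and the shingle edge is unmoved. Now pressing down.

Request:
step_arm(
  increments=[
    {"delta_pos": [0, 0, 0.03], "dr": [0, 0, 0], "fingers": 1},
    {"delta_pos": [0, 0, 0.06], "dr": [0, 0, 0], "fingers": 1},
    {"delta_pos": [0, 0, 0.1], "dr": [0, 0, 0], "fingers": 1},
    {"delta_pos": [0, 0, 0.1], "dr": [0, 0, 0], "fingers": 1},
    {"delta_pos": [0, 0, 0.1], "dr": [0, 0, 0], "fingers": 1},
  ],
)

```text
time: 12.42
tool_pos: [0.5549, 0.2326, 0.0276]
tool_rot: [3.14, -0.0, 1.646]
contact_force: [-0.8, -1.1, 6.8]
opening: 0.008
grip_force: 45.0
```

Request:
step_arm(
  increments=[
    {"delta_pos": [0, 0, 0.02], "dr": [0, 0, 0], "fingers": 1},
    {"delta_pos": [0, 0, 0.03], "dr": [0, 0, 0], "fingers": 1},
    {"delta_pos": [0, 0, 0.03], "dr": [0, 0, 0], "fingers": 1},
    {"delta_pos": [0, 0, 0.03], "dr": [0, 0, 0], "fingers": 1},
    {"delta_pos": [0, 0, 0.03], "dr": [0, 0, 0], "fingers": 1},
  ],
)

```text
time: 13.05
tool_pos: [0.5549, 0.2326, 0.0277]
tool_rot: [3.14, -0.0, 1.646]
contact_force: [-1.2, -1.0, 8.5]
opening: 0.008
grip_force: 45.0
```

Request:
step_arm(
  increments=[
    {"delta_pos": [0, 0, 0], "dr": [0, 0, 0], "fingers": 1},
    {"delta_pos": [0, 0, 0], "dr": [0, 0, 0], "fingers": 1},
    {"delta_pos": [0, 0, 0], "dr": [0, 0, 0], "fingers": 1},
    {"delta_pos": [0, 0, 0], "dr": [0, 0, 0], "fingers": 1},
    {"delta_pos": [0, 0, 0], "dr": [0, 0, 0], "fingers": 1},
  ],
)

```text
time: 13.68
tool_pos: [0.555, 0.2326, 0.0277]
tool_rot: [3.14, -0.0, 1.646]
contact_force: [-2.1, -1.2, 7.8]
opening: 0.0078
grip_force: 45.0
```

The force is steady: about 8 N measured plus roughly 2 N of flashing weight, so about 10 N on the board.

```bash
python3 -c "
from h import *
print(robot.hand_in())"
```

```text
the job is handed in; nothing more can be done
None
```

I slid the dark flashing about 25 mm under the shingle, kept it gripped by the rib and pressed flat with about 10 N, and handed the job in at about 14 s; the hand-in returned no verdict.

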